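# Close and clamp the loaded camera housing

### The job

The camera is already in its black housing, but the lid is lying ajar. Push the lid along until it drops flush into the housing, and only then swing the clamp with the red paddle down until its rubber foot bears firmly on the lid and stays so. The foot's screw has been set by someone else, so feel for the moment it bites and press only a little further: over-tightening cracks the lid. Work gently and leave the other things on the shelf where they are.

Things in the scene. Friction and masses are not known exactly. Their poses are not given: they have to be found in the camera images.
- housing: Black open-topped camera housing, fixed: 130 (x) x 112 (y) x 60 mm high, a grey camera inside up to z = 43 mm. Opening 114 (x) x 98 (y) mm; walls 8 mm thick at -x and +x, 7 mm at the sides. Origin: centre of its underside; z up, -x side (red release button) towards the robot. Steel cheeks on its +y side (x 4 to 36, y 56 to 76 mm, up to z = 110 mm) carry the clamp.
- housing_rim (a point): Centre of the housing's mouth, 60 mm above its origin. When shut, the lid's origin lies here.
- lid: Loose grey lid, about 0.2 kg: plate 143 (x) x 110 (y) x 9 mm, below it a coral plug 110 x 92 x 6 mm that fits into the housing's opening (2 mm play either way in x, 3 mm in y). Origin: over the plug's centre, in the plane of the plate's underside; z up, x along the housing's x. At the start it is 35 to 55 mm off towards -x, its plug propped on the -x wall, sloping down a little towards +x.
- lid_lip (a point): Middle of the lid plate's near (-x) edge, at half its thickness: 79 mm from the lid's origin towards -x, 4.5 mm up. The lip, with a yellow strip on top, overhangs the housing's -x face by 14 mm when shut. The plate's other end is 64 mm from the origin.
- clamp: Steel clamp bar, 16 mm wide, 12 mm thick, origin on its hinge axis (x = 20, y = 67, z = 100 mm in the housing's frame; its x axis lies along the housing's). The bar reaches 150 mm from the hinge along its own -y; its own z is normal to its outer face, which is up when it is down. It starts 1.1 to 1.5 rad open (1.57: upright, on the housing's +y side) and ends about level, -0.2 to +0.15 rad.
- clamp_handle (a point): Middle of the outer (upper, when down) face of the clamp's red paddle, which is 32 mm wide (along the hinge axis), 46 mm long, 12 mm thick; 128 mm from the hinge along the bar, 6 mm off its middle plane. The hinge is stiff and stays where it is left: moving the paddle takes about 5 N; when the foot bites the force grows by about 1 N per mm of paddle travel; 9 to 13 N is well clamped.
- clamp_screw (a point): Point on the clamp bar's underside where the foot's screw comes out, 67 mm from the hinge. The rubber foot, 22 mm across, is sprung (4 N per mm, 8 mm travel) and its screw may be set anywhere: its face lies 18 to 32 mm below this point. The clamped lid must feel more than 3 N from it, never over 25 N.
- mug: White ceramic mug, 80 mm across, 90 mm high, origin at the centre of its underside. Leave it alone.
- float_clip: Orange plastic float clip, 115 x 36 x 17 mm, lying flat; origin under its middle. Leave it alone.
- carabiner: Stainless carabiner, 94 x 54 x 10 mm, lying flat; origin under its middle. Leave it alone.
- keeper: Coral pink moulded keeper ring, 68 mm across, 22 mm high; origin under its middle. Leave it alone.
- torch: Yellow diving torch standing on its head, 52 mm across, 125 mm high; origin under its middle. Leave it alone.
- spray: Small bottle, 40 mm across, 110 mm high; origin under its middle. Leave it alone.
There are look-alikes about, which are no part of the job. Of the things like the lid, leave any that is brown; of the rest the larger one is meant.

How it is judged (in metres and radians):
On the way, in this order (a step that is already met when the one before it is completed fails the run):
1. the lid has dropped flush into the housing while the clamp is still up (z of lid in the frame of housing between 0.057 and 0.062 m and x of lid in the frame of housing between -0.005 and 0.005 m and y of lid in the frame of housing between -0.006 and 0.006 m and angle between the z axis of lid and the z axis of housing, either way round below 0.025 rad and angle between clamp's own z axis and vertical above 0.7 rad), for 0.2 s.
2. the clamp is down, its foot bearing on the shut lid (z of lid in the frame of housing between 0.057 and 0.062 m and x of lid in the frame of housing between -0.005 and 0.005 m and y of lid in the frame of housing between -0.006 and 0.006 m and angle between the z axis of lid and the z axis of housing, either way round below 0.025 rad and angle between clamp's own z axis and vertical below 0.35 rad and contact force between clamp and lid above 3 N), for 0.2 s.
At the end, for the whole second after the job is handed in: The lid is flush in the housing (underside of its plate within 2 mm above the rim, within 5 mm in x and 6 mm in y of central, level with it within 0.025 rad), the clamp is down (within 0.35 rad of level) and its foot presses on the lid with more than 3 N; lid and clamp at rest (all of step 2 and linear speed of lid below 0.02 m/s and angular speed of clamp below 0.05 rad/s); the robot touches nothing.
It fails at once if the clamp is over-tightened: it presses on the lid with more than 25 N (contact force between clamp and lid above 25 N).
It fails at once if the lid, the housing or its clamp is pressed with more than 60 N (contact force between any of the fingers, the arm and lid above 60 N or contact force between any of the fingers, the arm and housing above 60 N).
It fails at once if one of the other things is moved by more than 30 mm (distance of any of mug, float_clip, carabiner, keeper, torch, spray from where it was at the start of the episode above 0.03 m).
It also fails if it takes over 42 s, if anything falls off the work surface, if the arm or the gripper's body presses on something with over 40 N, if the wrist force passes 120 N, or if a joint passes its speed limit or range.

### The arm

A 6-joint arm with a two-finger parallel gripper is mounted at the origin on the work surface. World frame = base frame: x ahead of the robot, y to its left, z up, the work surface at z = 0. Lengths are in m, angles in degrees, forces in N, time in s.
With the tool pointing down it reaches from about 0.4 to 0.825 m from the base axis. Payload 7 kg.
Tool frame: the origin (TCP) lies midway between the tips of the shut fingers; the grasp point (between the pads) lies 19 mm behind it (r.grip_depth is the distance from the TCP to the grasp point, in m); z points along the fingers, y is the line along which they close (so a half turn about z gives the same grasp; the last joint's range is limited). The gripper opens to 88 mm and grips with 3 to 60 N. Pads are 19 mm wide; open, the fingers measure 130 mm over their backs; the gripper's body (78 mm by 193 mm) begins 47 mm behind the grasp point.
Start: joints at [-52.649, 20.546, 0.682, 0, -70.136, -16.507], TCP at [0.24, -0.631, 0.227] pointing down, gripper open.
Joint ranges: [-176.03, 176.03], [-82.01, 121.73], [-58.28, 71.71], [-173.87, 95.51], [-174.79, -0.11], [-173.66, 173.66]. Speed limits (degrees/s): [136.94, 136.94, 172.46, 180, 180, 180].

### API

Orientations are given as [roll, pitch, yaw] about the fixed x, y, z axes, in that order (R = Rz(yaw) Ry(pitch) Rx(roll)).
In Python, from plant import r, capture, close_job, search_frame, outline_of gives the robot as it stands.
- The arm moves only by the shell command python3 -m creep 'ROWS' [FORCE]. ROWS is JSON, a list of rows, each a list of 7 numbers: the finger opening in mm, from 0 to 87.6, then the shift along the world's x, y, z in units of 25 mm (1.0 is 25 mm), then the turn, a rotation vector about the world's x, y, z in degrees. In form: [[hand, x, y, z, ax, ay, az], ...]. A call has 1 to 8 rows; each row shifts and turns the commanded pose from where the row before left it; what a row does not reach is not made up. A row lasts 1/12 s, in which the tool goes at most 41.7 mm and 7.16 degrees, less where a joint would pass 70% of its speed; a pose out of reach is approached as far as the arm can. A call is refused whole if a number of a shift passes 1 or a number of a turn 7.16, either way. A call with a gripper value outside its range is refused whole. The fingers move at their own pace and stop on an object; FORCE is the grip in N (left out, the last holds). Time passes only in rows, so rows that do not move let the fingers close. It gives the time, the measured TCP pose, the force, the opening and the grip force at its end, in the units of the state.
- r.get_state(): the state, without advancing time (a new reading comes with each control period).
- capture(name): name is "scene" or "top" or "wrist"; returns a dict with "frame" (384x512x3 uint8, red, green, blue), "K" (3x3 intrinsics, pixels), "k1" (the pictures are not rectified: a ray, as slopes to the right and down, at radius r is drawn at 1 + k1 r^2 times it, then the intrinsics apply), "origin" and "rotation" of the camera in the world. Camera axes: x right, y down, z forward; pixel columns grow to the right and rows downward; lengths in m; the calibration is good to about 2 mm. A picture is of the moment at which its call begins. There is no depth.
- close_job(): hands the job in; it is judged then, once.
Trained networks look in a picture, given as the dict that the camera call returned (one of the last four; its "shot" number tells which), for a name from the list of things; names that differ only in an ending like _2 or _b are one class to them, and where a whole thing is asked for, a point or a joint stands for the part that bears it (a point fixed in the world has none). Each returns a list of dicts, best first, with "conf" (0 to 1); they miss things now and then, are a little off and sometimes report something else, mostly with a low value. They report only what shows in the picture. A call takes as long as a camera call. They do not tell look-alikes from the thing itself.
- search_frame(picture, target): "bbox" ([left, top, right, bottom] in pixels, round what is visible of it).
- outline_of(picture, target): "region" (384x512 bool, what is visible of it) and "bbox" ([left, top, right, bottom] in pixels, round what is visible of it).
The state is a dict: "time_s": time; "joints": joint angles; "qd": joint speeds; "joint_torque": joint torques, N m; "tcp_pos": TCP position; "eef_rot": TCP orientation; "contact_force": force on the tool from outside, world axes, zero at the start; "moment": the same for the moment, N m; "gripper_width": finger opening in m; "gripper_force": force on a finger pad.
Only numpy, scipy, OpenCV 4.12 (cv2) and the standard library are available. Lean on these libraries where they do the work, as an engineer would, in place of code of your own. Each camera call takes 0.05 s, during which the arm holds its last target. There are 200 camera calls.

## Working session

There is one attempt and no reset: what is moved stays moved. The work goes in short steps, Python scripts to look and compute and a shell command to move; the robot and the scene stay as the last step left them, time stands still between calls to the robot, and variables do not carry over. Pictures are saved under pics/ and viewed, at most 10 in all, crops included, and the job is handed in when it is done.

```bash
ls; mkdir -p pics
cat > h.py <<'E'
import numpy as np,cv2
from plant import r,capture,close_job,search_frame,outline_of
def save(p,n): cv2.imwrite('pics/'+n+'.png',cv2.cvtColor(p['frame'],cv2.COLOR_RGB2BGR))
def proj(p,X):
    c=(np.atleast_2d(X)-p['origin'])@np.array(p['rotation']); s=c[:,:2]/c[:,2:]
    s=s*(1+p['k1']*(s**2).sum(1,keepdims=True)); K=np.array(p['K'])
    return s*[K[0,0],K[1,1]]+[K[0,2],K[1,2]]
def ray(p,uv):
    K=np.array(p['K']); d=(np.atleast_2d(np.array(uv,float))-[K[0,2],K[1,2]])/[K[0,0],K[1,1]]; s=d.copy()
    for _ in range(20): s=d/(1+p['k1']*(s**2).sum(1,keepdims=True))
    return np.c_[s,np.ones(len(s))]@np.array(p['rotation']).T
def atz(p,uv,z):
    d=ray(p,uv); o=np.array(p['origin']); return o+d*((z-o[2])/d[:,2])[:,None]
E
python3 - <<'E'
from h import *
for n in ['scene','top']:
    p=capture(n); save(p,n+'0'); print(n,p['origin'],np.round(p['rotation'],3).tolist(),np.array(p['K']).tolist(),p['k1'])
    for t in ['housing','lid','clamp','clamp_handle','mug','float_clip','carabiner','keeper','torch','spray']:
        print(t,[(round(d['conf'],2),np.round(d['bbox']).tolist()) for d in search_frame(p,t)])
a=cv2.imread('pics/scene0.png');b=cv2.imread('pics/top0.png')
E
```

```text
pics
scene [ 1.36566746 -0.0600799   0.60750426] [-122.95, 0.192, 85.633] [[356.7013549997445, 0.0, 260.6309037583069], [0.0, 356.7013549997445, 187.57924778723577], [0.0, 0.0, 1.0]] -0.05804750179510785
housing [(0.85, [267.0, 134.0, 328.0, 232.0])]
lid [(0.81, [276.0, 167.0, 323.0, 200.0]), (0.73, [276.0, 158.0, 303.0, 170.0]), (0.69, [184.0, 188.0, 228.0, 221.0])]
clamp [(0.85, [302.0, 134.0, 318.0, 189.0])]
clamp_handle [(0.76, [300.0, 132.0, 323.0, 187.0]), (0.2, [120.0, 192.0, 143.0, 206.0])]
mug [(0.63, [86.0, 202.0, 128.0, 246.0]), (0.18, [304.0, 135.0, 321.0, 185.0])]
float_clip [(0.58, [366.0, 185.0, 390.0, 201.0])]
carabiner [(0.67, [165.0, 168.0, 182.0, 179.0])]
keeper [(0.64, [118.0, 190.0, 144.0, 206.0])]
torch [(0.69, [395.0, 188.0, 426.0, 233.0])]
spray [(0.61, [214.0, 230.0, 232.0, 274.0])]
top [0.39692235 0.01708365 1.12576525] [-171.678, -0.862, -89.513] [[408.26079815350823, 0.0, 257.16753706017346], [0.0, 408.26079815350823, 195.47680952652746], [0.0, 0.0, 1.0]] 0.0022375114016950828
housing [(0.63, [192.0, 164.0, 257.0, 233.0])]
lid [(0.91, [185.0, 186.0, 242.0, 244.0]), (0.8, [184.0, 258.0, 233.0, 307.0]), (0.69, [296.0, 187.0, 347.0, 243.0]), (0.58, [107.0, 205.0, 141.0, 238.0])]
clamp [(0.57, [192.0, 165.0, 215.0, 181.0])]
clamp_handle [(0.73, [197.0, 167.0, 213.0, 188.0])]
mug [(0.82, [381.0, 149.0, 428.0, 188.0])]
float_clip [(0.76, [107.0, 206.0, 144.0, 238.0])]
carabiner [(0.74, [192.0, 167.0, 216.0, 187.0]), (0.63, [346.0, 253.0, 369.0, 295.0])]
keeper [(0.61, [382.0, 219.0, 411.0, 241.0]), (0.44, [194.0, 164.0, 256.0, 234.0])]
torch [(0.74, [104.0, 140.0, 132.0, 170.0]), (0.57, [292.0, 108.0, 306.0, 130.0])]
spray []
```

```bash
sed -i "s/^def save/from scipy.spatial.transform import Rotation as Ro\ndef cap(n):\n    p=capture(n); return p\ndef RR(p): return Ro.from_euler('xyz',p['rotation'],degrees=True).as_matrix()\ndef save/; s/np.array(p\['rotation'\])/RR(p)/" h.py
python3 - <<'E'
import cv2,numpy as np
a=cv2.imread('pics/scene0.png')[110:290,60:460];b=cv2.imread('pics/top0.png')[100:320,80:460]
a=cv2.resize(a,(640,288),interpolation=3);b=cv2.resize(b,(518,300),interpolation=3);c=np.zeros((588,640,3),np.uint8);c[:288]=a;c[288:,:518]=b
cv2.imwrite('pics/ab.png',c)
E
```

```text
(no output)
```

View pics/ab.png

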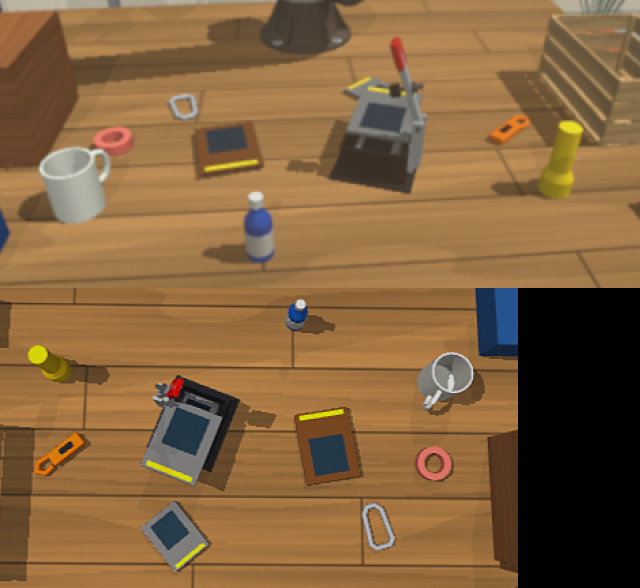

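Run:
```python
from h import *
for n in ['top','scene']:
    p=capture(n)
    for t in ['lid','housing','clamp','clamp_handle']:
        for d in outline_of(p,t)[:3]:
            m=d['region'].astype(np.uint8); c=max(cv2.findContours(m,0,1)[0],key=cv2.contourArea)
            q=cv2.approxPolyDP(cv2.convexHull(c),2.5,True)[:,0]
            z={'lid':.07,'housing':.0}.get(t,.2)
            print(n,t,round(d['conf'],2),np.round(d['bbox']).tolist(),m.sum(),q.tolist())
            print('   ',np.round(atz(p,q,z)[:,:2],3).tolist(), 'z',z)
```

```text
top lid 0.88 [296.0, 189.0, 343.0, 244.0] 2072 [[333, 187], [342, 237], [306, 243], [296, 194]]
    [[0.576, -0.197], [0.445, -0.218], [0.429, -0.124], [0.557, -0.099]] z 0.07
top lid 0.86 [185.0, 180.0, 240.0, 242.0] 2295 [[205, 181], [241, 195], [222, 244], [184, 228]]
    [[0.588, 0.14], [0.552, 0.045], [0.425, 0.092], [0.465, 0.19]] z 0.07
top lid 0.82 [186.0, 259.0, 232.0, 307.0] 1256 [[207, 257], [232, 287], [210, 305], [185, 277]]
    [[0.391, 0.129], [0.317, 0.064], [0.272, 0.119], [0.341, 0.184]] z 0.07
top housing 0.63 [194.0, 168.0, 256.0, 233.0] 1242 [[196, 170], [213, 165], [254, 182], [234, 233], [230, 232], [193, 181]]
    [[0.632, 0.174], [0.647, 0.127], [0.6, 0.011], [0.457, 0.064], [0.46, 0.075], [0.601, 0.181]] z 0.0
top housing 0.29 [381.0, 219.0, 414.0, 239.0] 390 [[406, 218], [410, 224], [407, 237], [391, 239], [385, 231], [386, 222], [396, 216]]
    [[0.503, -0.413], [0.486, -0.423], [0.45, -0.413], [0.444, -0.368], [0.466, -0.353], [0.491, -0.356], [0.508, -0.385]] z 0.0
top clamp 0.69 [193.0, 166.0, 215.0, 183.0] 272 [[215, 168], [213, 183], [195, 178], [194,
[... 1112 characters left out ...]
]] z 0.0
scene clamp 0.8 [303.0, 132.0, 324.0, 187.0] 489 [[305, 133], [310, 134], [323, 162], [323, 185], [318, 185], [303, 168]]
    [[0.473, 0.129], [0.481, 0.142], [0.64, 0.142], [0.739, 0.119], [0.739, 0.109], [0.664, 0.09]] z 0.2
scene clamp 0.72 [397.0, 188.0, 427.0, 233.0] 777 [[418, 186], [423, 193], [417, 224], [413, 232], [404, 233], [397, 228], [396, 222], [410, 187]]
    [[0.76, 0.322], [0.787, 0.32], [0.884, 0.262], [0.905, 0.245], [0.906, 0.228], [0.892, 0.221], [0.875, 0.226], [0.762, 0.303]] z 0.2
scene clamp_handle 0.83 [301.0, 135.0, 324.0, 185.0] 377 [[307, 135], [323, 163], [321, 183], [304, 168]]
    [[0.486, 0.132], [0.645, 0.141], [0.731, 0.117], [0.664, 0.092]] z 0.2
```

Run:
```python
import cv2,numpy as np
a=cv2.imread('pics/scene0.png');b=cv2.imread('pics/top0.png')
cv2.imwrite('pics/full.png',cv2.resize(np.hstack([a,b]),(800,300),interpolation=3))
from h import *
p=capture('wrist'); s=r.get_state(); print(p['origin'],p['rotation'],s['tcp_pos'],s['eef_rot'],np.array(p['K']).tolist(),p['k1'])
```

```text
[ 0.16795256 -0.65734158  0.3845557 ] [1.63336659e+02 3.38009483e-02 1.10896810e+02] [ 0.24014262 -0.63080107  0.22653608] [ 1.79997193e+02 -1.21228533e-03 -1.59153862e+02] [[267.9491556698153, 0.0, 253.48818703273105], [0.0, 267.9491556698153, 190.97173269402973], [0.0, 0.0, 1.0]] -0.051752017452330025
```

View pics/full.png

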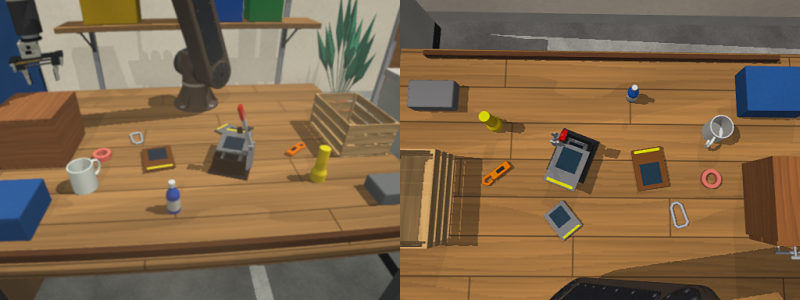

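```bash
python3 -m creep '[[40,0,0,1,0,0,0],[40,0,0,1,0,0,0],[40,0,0,1,0,0,0],[40,0,0,1,0,0,0],[40,0,0,1,0,0,0],[40,0,0,1,0,0,0],[40,0,0,1,0,0,0],[40,0,0,1,0,0,0]]'
python3 -m creep '[[40,0.2,1,0,0,0,0],[40,0.2,1,0,0,0,0],[40,0.2,1,0,0,0,0],[40,0.2,1,0,0,0,0],[40,0.2,1,0,0,0,0],[40,0.2,1,0,0,0,0],[40,0.2,1,0,0,0,0],[40,0.2,1,0,0,0,0]]'
python3 -m creep '[[40,0.2,1,0,0,0,-5],[40,0.2,1,0,0,0,-5],[40,0.2,1,0,0,0,-5],[40,0.2,1,0,0,0,-5],[40,0.2,1,0,0,0,-5],[40,0.2,1,0,0,0,-5],[40,0.2,1,0,0,0,-5],[40,0.2,1,0,0,0,-5]]'
python3 -m creep '[[40,0.2,1,-0.2,0,0,-3],[40,0.2,1,-0.2,0,0,0],[40,0.2,1,-0.2,0,0,0],[40,0.2,1,-0.4,0,0,0],[40,0.2,1,-0.4,0,0,0],[40,0.2,1,-0.4,0,0,0],[40,0.2,1,-0.4,0,0,0],[40,0,1,-0.4,0,0,0]]'
python3 -m creep '[[40,0,1,-0.4,0,0,0],[40,0,1,-0.4,0,0,0],[40,0,1,-0.4,0,0,0],[40,0,1,-0.4,0,0,0],[40,0,1,-0.4,0,0,0],[40,0,1,-0.4,0,0,0],[40,0,1,-0.4,0,0,0],[40,0,0.6,-0.4,0,0,0]]'
```

```text
time_s: 2.32
tcp_pos: [0.24, -0.6306, 0.428]
eef_rot: [-180.0, 0.0, -159.2]
contact_force: [0.1, -0.5, -0.2]
gripper_width: 0.0419
gripper_force: 0.0
time_s: 2.98
tcp_pos: [0.2801, -0.4296, 0.4267]
eef_rot: [-180.0, 0.0, -159.2]
contact_force: [0.3, -0.5, 0.9]
gripper_width: 0.04
gripper_force: 0.0
time_s: 3.65
tcp_pos: [0.3199, -0.2297, 0.4268]
eef_rot: [180.0, 0.1, 160.6]
contact_force: [-0.1, 0.6, -0.4]
gripper_width: 0.0403
gripper_force: 0.0
time_s: 4.32
tcp_pos: [0.3553, -0.0295, 0.3613]
eef_rot: [180.0, 0.0, 157.9]
contact_force: [0.4, 0.3, -0.9]
gripper_width: 0.0399
gripper_force: 0.0
time_s: 4.98
tcp_pos: [0.355, 0.1612, 0.2813]
eef_rot: [179.9, 0.0, 157.9]
contact_force: [-0.0, -0.0, -0.7]
gripper_width: 0.0403
gripper_force: 0.0
```

Run:
```python
from h import *
p=capture('wrist'); save(p,'w1'); print(p['origin'],p['rotation'])
for t in ['lid','housing','clamp','clamp_handle']:
    for d in outline_of(p,t)[:2]:
        m=d['region'].astype(np.uint8); c=max(cv2.findContours(m,0,1)[0],key=cv2.contourArea)
        q=cv2.approxPolyDP(cv2.convexHull(c),3,True)[:,0]
        print(t,round(d['conf'],2),m.sum(),q.tolist(),np.round(atz(p,q,.07)[:,:2],3).tolist())
```

```text
[0.28333201 0.19128539 0.43930404] [ 1.63302686e+02 -4.35558228e-02  6.79591415e+01]
lid 0.96 3158 [[297, 296], [296, 302], [233, 302], [230, 278], [289, 278]] [[0.581, 0.149], [0.591, 0.143], [0.552, 0.046], [0.507, 0.06], [0.543, 0.148]]
lid 0.63 3642 [[212, 112], [272, 146], [249, 187], [189, 159]] [[0.264, 0.14], [0.336, 0.198], [0.378, 0.146], [0.309, 0.084]]
housing 0.59 174 [[228, 279], [231, 301]] [[0.508, 0.057], [0.549, 0.044]]
clamp_handle 0.33 3037 [[284, 228], [283, 252], [228, 250], [229, 228]] [[0.457, 0.171], [0.495, 0.155], [0.46, 0.078], [0.426, 0.094]]
```

View pics/w1.png

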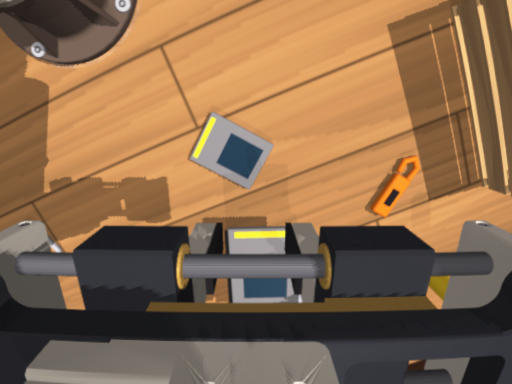

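Run:
```python
import cv2,numpy as np
a=cv2.imread('pics/scene0.png')[128:236,258:334];b=cv2.imread('pics/top0.png')[160:250,178:262]
f=lambda i:cv2.resize(i,None,fx=5,fy=5,interpolation=3)
a,b=f(a),f(b);c=np.zeros((540,800,3),np.uint8);c[:,:380]=a;c[:450,380:]=b
for k in range(0,76,10): cv2.putText(c,str(258+k),(k*5,8),0,.3,(255,255,255))
for k in range(0,108,10): cv2.putText(c,str(128+k),(0,k*5+3),0,.3,(255,255,255))
for k in range(0,84,10): cv2.putText(c,str(178+k),(380+k*5,8),0,.3,(255,255,255))
for k in range(0,90,10): cv2.putText(c,str(160+k),(380,k*5+3),0,.3,(255,255,255))
cv2.imwrite('pics/zoom.png',c)
```

```text
(no output)
```

View pics/zoom.png

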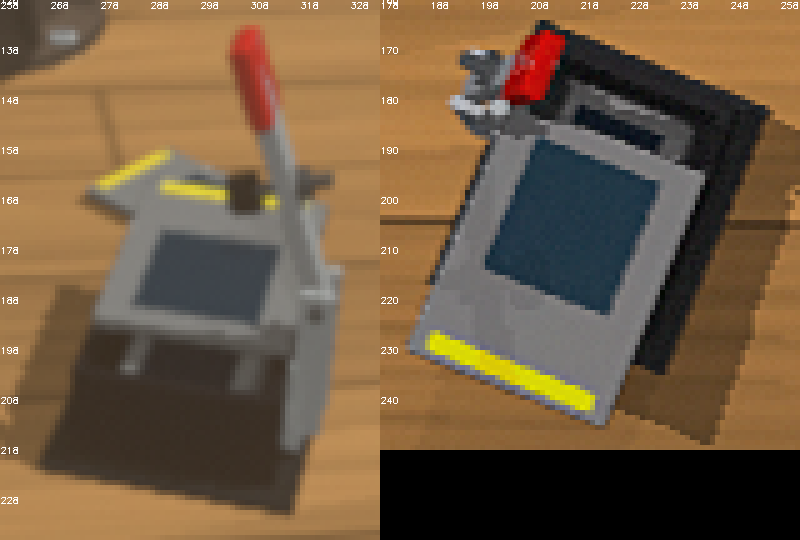

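```bash
cat >> h.py <<'E'
def pose(v): # x y z yaw pitch(deg)
    R=Ro.from_euler('zy',[v[3],v[4]],degrees=True); return R,np.array(v[:3])
def tf(v,P):
    R,t=pose(v); return R.apply(np.array(P,float))+t
E
cat > fit.py <<'E'
from h import *
from scipy.optimize import least_squares
T=capture('top');S=capture('scene');W=capture('wrist')
L=[(T,[[242.6,194.4],[223,245],[184,230]],[[.064,-.055,.009],[-.079,-.055,.009],[-.079,.055,.009]]),
   (S,[[277,192.3]],[[.064,-.055,0]]),
   (W,[[229,231],[287.5,231]],[[-.079,-.055,.009],[-.079,.055,.009]])]
f=lambda v:np.concatenate([((proj(p,tf(v,X))-np.array(u))).ravel() for p,u,X in L])
s=least_squares(f,[.51,.115,.066,-21,8],x_scale=[.01,.01,.01,3,3]);print('lid',np.round(s.x,4),np.round(s.fun,1))
for hh in ('rim .06',):
  for p,u,z in ((T,[[210.6,164],[256,181.6]],.06),(T,[[234.4,235]],.03),(S,[[265.6,221.4],[316.6,230.6]],0)):
    print(z,np.round(atz(p,u,z),4).tolist())
E
python3 fit.py
```

```text
lid [  0.5193   0.1084   0.0657 -19.096   -2.0849] [ 1.9 -3.2  2.6 -1.6  1.4 -1.1 -3.2  0.1 -5.6 -0.8  9.1 -4. ]
0.06 [[0.6364, 0.1272, 0.06], [0.5901, 0.0058, 0.06]]
0.03 [[0.45, 0.0619, 0.03]]
0 [[0.6015, 0.0099, 0.0], [0.6514, 0.1408, 0.0]]
```

```bash
cat > ov.py <<'E'
from h import *
import itertools
def box(lo,hi): return [[(lo,hi)[i][0],(lo,hi)[j][1],(lo,hi)[k][2]] for i,j,k in itertools.product((0,1),repeat=3)]
E_=[(a,b) for a in range(8) for b in range(a) if bin(a^b).count('1')==1]
def draw(p,u0,v0,w,h,items,f=5):
    im=cv2.resize(cv2.cvtColor(p['frame'],cv2.COLOR_RGB2BGR)[v0:v0+h,u0:u0+w],None,fx=f,fy=f,interpolation=2)
    for v,lo,hi,col in items:
        q=(proj(p,tf(v,box(lo,hi)))-[u0-.5,v0-.5])*f
        for a,b in E_: cv2.line(im,tuple(q[a].astype(int)),tuple(q[b].astype(int)),col,1)
    return im
def show(name,T,S,items):
    a=draw(S,258,128,76,108,items);b=draw(T,178,160,84,90,items);c=np.zeros((540,800,3),np.uint8);c[:,:380]=a;c[:450,380:]=b
    cv2.imwrite('pics/'+name+'.png',c)
E
sed -i 's/\[\[229,231\],\[287.5,231\]\],\[\[-.079,-.055,.009\],\[-.079,.055,.009\]\]/[[229,231]],[[-.079,-.055,.009]]/' fit.py
cat >> fit.py <<'E'
from ov import *
H=[.548,.096,0,-21,0]; l=s.x
show('ov1',T,S,[(H,(-.065,-.056,0),(.065,.056,.06),(0,255,0)),(H,(.004,.056,0),(.036,.076,.11),(255,255,0)),(l,(-.079,-.055,0),(.064,.055,.009),(255,0,255))])
E
python3 fit.py
```

```text
lid [  0.515    0.1155   0.0659 -20.0796   5.8169] [-0.5 -1.2 -1.1 -0.6 -2.3 -0.7 -1.2  0.6 -2.  -0.7]
0.06 [[0.6364, 0.1272, 0.06], [0.5901, 0.0058, 0.06]]
0.03 [[0.45, 0.0619, 0.03]]
0 [[0.6015, 0.0099, 0.0], [0.6514, 0.1408, 0.0]]
```

View pics/ov1.png

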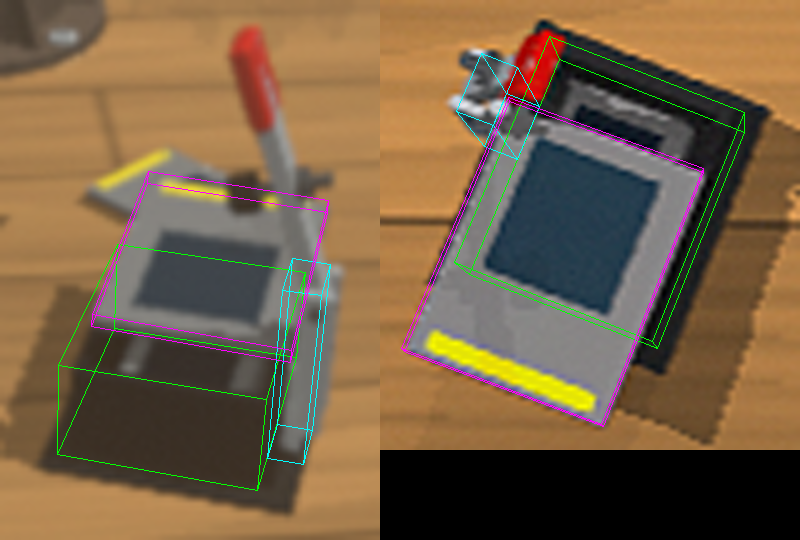

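```bash
python3 -m creep '[[50,0.35,-0.04,-0.9,0,0,0.2],[50,0.35,-0.04,-0.9,0,0,0.2],[50,0.35,-0.04,-0.9,0,0,0.2],[50,0.35,-0.04,-0.9,0,0,0.2],[50,0.35,-0.04,-0.9,0,0,0.2],[50,0.35,-0.04,-0.9,0,0,0.2],[50,0.34,-0.04,-0.9,0,0,0.1],[50,0,-0.04,-0.9,0,0,0]]'
python3 -m creep '[[50,0,0,-0.9,0,0,0],[50,0,0,-0.9,0,0,0],[50,0,0,0,0,0,0]]'
cat > look.py <<'E'
from ov import *
import sys
T=capture('top');S=capture('scene')
H=[.5515,.1018,0,-20.8,0]
l=[.515,.1155,.0659,-20.1,5.8] if len(sys.argv)<3 else [H[0],H[1],.06,-20.8,0]
show(sys.argv[1],T,S,[(H,(-.065,-.056,0),(.065,.056,.06),(0,255,0)),(H,(.004,.056,0),(.036,.076,.11),(255,255,0)),(l,(-.079,-.055,0),(.064,.055,.009),(255,0,255))])
E
python3 look.py ov2
```

```text
time_s: 6.2
tcp_pos: [0.4176, 0.1512, 0.1008]
eef_rot: [180.0, 0.0, 159.1]
contact_force: [-0.3, -0.0, 0.2]
gripper_width: 0.0501
gripper_force: 0.0
time_s: 6.45
tcp_pos: [0.4143, 0.1492, 0.0533]
eef_rot: [-179.7, -0.2, 159.1]
contact_force: [-1.2, 0.2, -0.4]
gripper_width: 0.0499
gripper_force: 0.0
```

View pics/ov2.png

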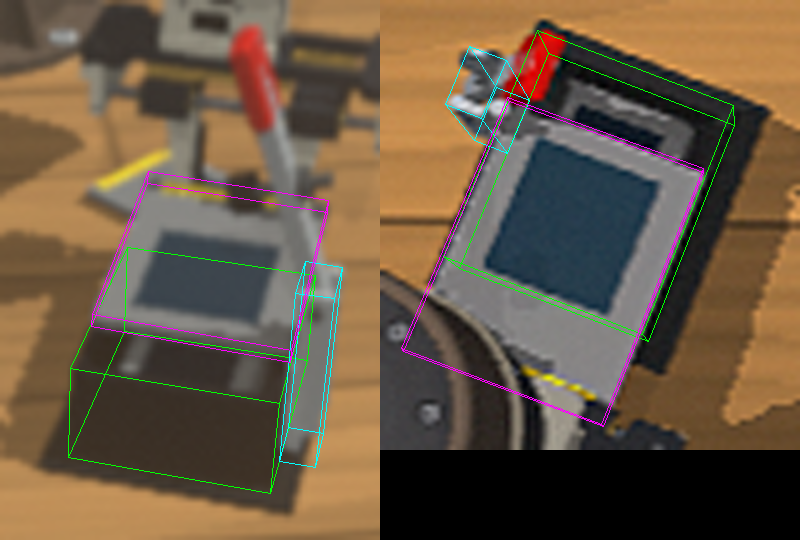

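```bash
python3 -m creep '[[50,0.15,0.06,0,0,0,0],[50,0.15,0.06,0,0,0,0],[50,0.15,-0.06,0,0,0,0],[50,0.15,-0.06,0,0,0,0],[50,0.15,-0.06,0,0,0,0]]'
python3 -m creep '[[50,0.15,-0.057,0,0,0,0],[50,0.15,-0.057,0,0,0,0],[50,0.15,-0.057,0,0,0,0]]'
python3 -m creep '[[50,0.15,-0.057,0,0,0,0],[50,0.15,-0.057,0,0,0,0],[50,0.15,-0.057,0,0,0,0]]'
```

```text
time_s: 6.97
tcp_pos: [0.4356, 0.1499, 0.0572]
eef_rot: [179.9, 0.0, 159.1]
contact_force: [-1.3, 0.1, -0.4]
gripper_width: 0.0498
gripper_force: 0.3
time_s: 7.22
tcp_pos: [0.4464, 0.1451, 0.0565]
eef_rot: [-180.0, -0.0, 159.1]
contact_force: [-0.1, 0.4, 0.2]
gripper_width: 0.0501
gripper_force: 0.3
time_s: 7.47
tcp_pos: [0.4577, 0.1409, 0.0565]
eef_rot: [-180.0, -0.0, 159.1]
contact_force: [-0.6, -0.4, -0.3]
gripper_width: 0.0498
gripper_force: 0.3
```

```bash
python3 -m creep '[[50,0.15,-0.057,0,0,0,0],[50,0.15,-0.057,0,0,0,0],[50,0,0,0,0,0,0]]'
python3 look.py ov3 f
```

```text
time_s: 7.72
tcp_pos: [0.4657, 0.1382, 0.0566]
eef_rot: [180.0, 0.0, 159.1]
contact_force: [0.5, -0.8, 0.3]
gripper_width: 0.0504
gripper_force: 0.0
```

View pics/ov3.png

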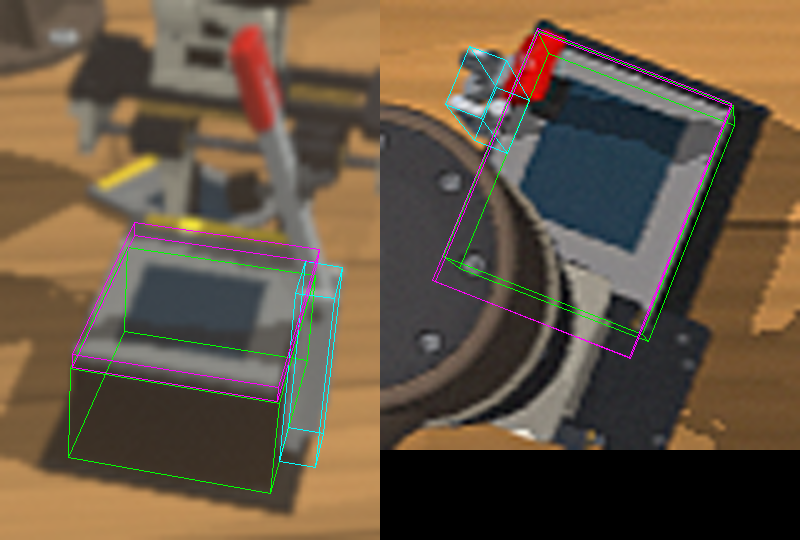

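```bash
python3 -m creep '[[50,0.056,-0.021,0,0,0,0],[50,0,0,0,0,0,0]]'
python3 -m creep '[[50,0.056,-0.021,0,0,0,0],[50,0,0,0,0,0,0]]';python3 -m creep '[[50,0.056,-0.021,0,0,0,0],[50,0,0,0,0,0,0]]'
```

```text
time_s: 7.98
tcp_pos: [0.4663, 0.1377, 0.0566]
eef_rot: [-180.0, -0.0, 159.2]
contact_force: [-0.5, 0.5, 0.4]
gripper_width: 0.0503
gripper_force: 0.0
time_s: 8.15
tcp_pos: [0.4677, 0.1373, 0.0566]
eef_rot: [-180.0, -0.0, 159.2]
contact_force: [0.1, -0.7, 0.4]
gripper_width: 0.0502
gripper_force: 0.1
time_s: 8.32
tcp_pos: [0.4692, 0.1367, 0.0566]
eef_rot: [-180.0, 0.0, 159.2]
contact_force: [0.6, -0.0, -0.1]
gripper_width: 0.0498
gripper_force: 0.0
```

```bash
python3 -m creep '[[50,0.056,-0.021,0,0,0,0],[50,0,0,0,0,0,0]]'
python3 -m creep '[[50,0.056,-0.021,0,0,0,0],[50,0,0,0,0,0,0]]'
python3 - <<'E'
from h import *
for n in ('top','scene'):
    p=capture(n); save(p,n+'4')
    for d in outline_of(p,'lid')[:3]:
        m=d['region'].astype(np.uint8); c=max(cv2.findContours(m,0,1)[0],key=cv2.contourArea)
        print(n,round(d['conf'],2),cv2.approxPolyDP(cv2.convexHull(c),2,True)[:,0].tolist())
    for z in (.06,.066): 
        v=[.5515,.1018,z,-20.8,0];print(z,np.round(proj(p,tf(v,[[.064,-.055,.009],[.064,.055,.009],[-.079,-.055,.009],[-.079,.055,.009],[.064,-.055,0],[.064,.055,0]])),1).tolist())
E
```

```text
time_s: 8.48
tcp_pos: [0.4707, 0.1362, 0.0566]
eef_rot: [180.0, 0.0, 159.2]
contact_force: [-0.5, -0.3, -0.1]
gripper_width: 0.0497
gripper_force: 0.0
time_s: 8.65
tcp_pos: [0.4717, 0.1356, 0.0565]
eef_rot: [-180.0, -0.0, 159.1]
contact_force: [-2.5, 0.2, 1.3]
gripper_width: 0.0504
gripper_force: 1.4
top 0.71 [[209, 258], [232, 287], [207, 306], [185, 278], [185, 274]]
top 0.69 [[216, 168], [248, 180], [233, 221], [216, 208], [203, 189], [204, 183]]
top 0.68 [[333, 187], [343, 237], [305, 243], [297, 194]]
0.06 [[247.7, 180.3], [209.0, 165.3], [227.4, 231.0], [188.0, 215.5], [247.8, 180.9], [209.3, 166.0]]
0.066 [[247.7, 179.9], [208.7, 164.8], [227.3, 230.9], [187.6, 215.3], [247.7, 180.5], [209.1, 165.5]]
scene 0.95 [[284, 174], [316, 179], [318, 191], [311, 207], [273, 200]]
scene 0.86 [[215, 186], [223, 213], [186, 219], [182, 191]]
scene 0.82 [[299, 162], [309, 171], [307, 174], [297, 173]]
0.06 [[272.1, 198.3], [313.3, 205.0], [284.4, 172.0], [321.3, 177.4], [272.0, 201.1], [313.0, 207.9]]
0.066 [[272.1, 196.4], [313.4, 203.2], [284.5, 170.3], [321.5, 175.6], [272.1, 199.2], [313.2, 206.0]]
```

```bash
python3 -m creep '[[50,0.056,-0.021,0,0,0,0],[50,0,0,0,0,0,0]]'
python3 -m creep '[[50,-0.3,0.115,0,0,0,0],[50,-0.6,0.23,0,0,0,0],[50,-0.6,0.23,0.2,0,0,0],[50,-0.6,0.23,0.5,0,0,0],[50,0,0,1,0,0,0],[0,0,0,1,0,0,0],[0,0,0,1,0,0,0],[0,0,0,1,0,0,0]]'
```

```text
time_s: 9.02
tcp_pos: [0.4718, 0.1354, 0.0565]
eef_rot: [-180.0, -0.1, 159.1]
contact_force: [-12.5, 6.9, 8.0]
gripper_width: 0.0504
gripper_force: 7.0
time_s: 9.68
tcp_pos: [0.4208, 0.1553, 0.1755]
eef_rot: [180.0, 0.1, 159.2]
contact_force: [0.6, 0.6, -0.1]
gripper_width: 0.0351
gripper_force: 0.0
```

```bash
python3 -m creep '[[0,-0.2,0.1,1,0,0,0],[0,-0.2,0.1,1,0,0,0],[0,-0.2,0.1,1,0,0,0],[0,-0.2,0.1,1,0,0,0],[0,-0.2,0.1,1,0,0,0],[0,-0.2,0.1,1,0,0,0],[0,0,0,0.5,0,0,0]]'
cat >> h.py <<'E'
def red(p):
    a=p['frame'].astype(int); m=((a[...,0]>110)&(a[...,1]<70)&(a[...,2]<70)).astype(np.uint8)
    n,l,s,c=cv2.connectedComponentsWithStats(m); i=1+np.argmax(s[1:,4]); return (l==i)
E
cat > cl.py <<'E'
from ov import *
from scipy.optimize import minimize
T=capture('top');S=capture('scene'); print(np.round(r.get_state()['joints'],1))
M=[(p,red(p)) for p in (T,S)]
for p,m in M: print(m.sum(),np.argwhere(m).min(0),np.argwhere(m).max(0))
def paddle(v):
    dx,dy,th=v; B=np.array(box((-.016,-.151,-.006),(.016,-.105,.006)))
    c,s=np.cos(th),np.sin(th); y=B[:,1]*c+B[:,2]*s; z=-B[:,1]*s+B[:,2]*c
    return tf([.5515,.1018,0,-20.8,0],np.c_[B[:,0]+.02+dx,y+.067+dy,z+.1])
def cost(v):
    t=(v[0]/.006)**2*.03+(v[1]/.006)**2*.03
    for p,m in M:
        h=cv2.convexHull((proj(p,paddle(v))*16+8).astype(np.int32)); k=np.zeros((384*1,512),np.uint8); cv2.fillConvexPoly(k,h,1,cv2.LINE_8,4)
        t+=1-(k.astype(bool)&m).sum()/(k.astype(bool)|m).sum()
    return t
b=min((minimize(cost,[0,0,a],method='Nelder-Mead',options=dict(initial_simplex=[[0,0,a],[.006,0,a],[0,.006,a],[0,0,a+.1]])) for a in np.arange(1,1.65,.1)),key=lambda s:s.fun)
print(b.x,b.fun); P=paddle(b.x); print('centre',P.mean(0),'corners',np.round(P,3).tolist())
E
python3 cl.py; python3 look.py ov5 f
```

```text
time_s: 10.27
tcp_pos: [0.3912, 0.1708, 0.34]
eef_rot: [179.8, 0.2, 159.2]
contact_force: [0.9, 1.2, 0.0]
gripper_width: 0.0006
gripper_force: 0.0
[ 5.030e+01 -7.400e+00 -1.710e+01  1.000e-01 -7.990e+01 -1.612e+02]
107 [166 202] [179 214]
84 [134 305] [153 311]
[ 7.05050288e-04 -2.30859575e-03  1.25571106e+00] 0.8679185327404015
centre [0.57974199 0.11784106 0.22169855] corners [[0.56, 0.112, 0.242], [0.564, 0.122, 0.245], [0.565, 0.125, 0.198], [0.569, 0.136, 0.202], [0.59, 0.1, 0.242], [0.594, 0.111, 0.245], [0.595, 0.113, 0.198], [0.599, 0.124, 0.202]]
```

View pics/ov5.png

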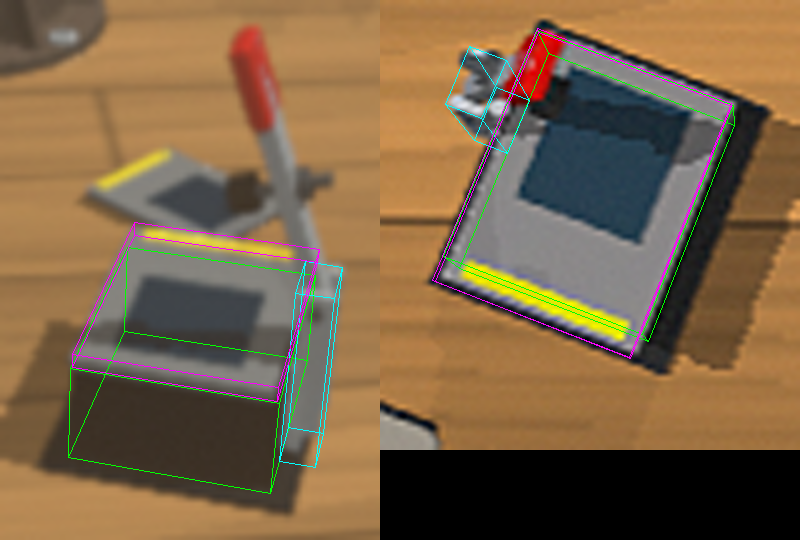

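```bash
python3 -m creep '[[0,0.7,-0.02,0,0,0,7],[0,0.7,-0.02,0,0,0,7],[0,0.7,-0.02,0,0,0,7],[0,0.7,-0.02,0,0,0,7],[0,0.7,-0.02,0,0,0,7],[0,0.7,-0.02,0,0,0,7],[0,0.7,-0.02,0,0,0,7],[0,0.7,-0.02,0,0,0,7]]'
python3 -m creep '[[0,0.52,-0.02,0,0,0,6.8],[0,0.52,-0.02,0,0,0,6.8],[0,0.52,-0.02,0,0,0,6.8],[0,0.52,-0.02,0,0,0,6.8],[0,0.52,-0.02,0,0,0,6.8],[0,0,0,0,0,0,0]]'
```

```text
time_s: 11.13
tcp_pos: [0.5314, 0.1658, 0.3348]
eef_rot: [180.0, -0.1, -144.5]
contact_force: [0.3, 0.7, 0.4]
gripper_width: 0.0004
gripper_force: 0.0
time_s: 11.63
tcp_pos: [0.5971, 0.1633, 0.3337]
eef_rot: [179.9, -0.2, -110.5]
contact_force: [-0.7, 0.4, -1.2]
gripper_width: 0.0005
gripper_force: 0.0
```

```bash
python3 -m creep '[[0,0,0,-0.88,0,0,0],[0,0,0,-0.88,0,0,0],[0,0,0,-0.88,0,0,0],[0,0,0,-0.88,0,0,0],[0,0,0,-0.88,0,0,0],[0,0,0,0,0,0,0]]'
python3 -m creep '[[0,-0.113,-0.3,0,0,0,0],[0,-0.113,-0.3,0,0,0,0],[0,-0.113,-0.3,0,0,0,0],[0,0,0,0,0,0,0]]'
```

```text
time_s: 12.13
tcp_pos: [0.5927, 0.1625, 0.2206]
eef_rot: [179.6, -0.4, -111.0]
contact_force: [-1.9, -0.9, -0.7]
gripper_width: 0.0005
gripper_force: 0.0
time_s: 12.47
tcp_pos: [0.5872, 0.1399, 0.2283]
eef_rot: [-179.9, 0.1, -110.9]
contact_force: [-0.3, 0.2, 0.2]
gripper_width: 0.0004
gripper_force: 0.0
```

```bash
for i in 1; do :; done; python3 -m creep '[[0,-0.057,-0.15,0,0,0,0],[0,-0.057,-0.15,-0.05,0,0,0],[0,0,0,0,0,0,0]]'; python3 -m creep '[[0,-0.057,-0.15,-0.05,0,0,0],[0,-0.057,-0.15,-0.05,0,0,0]]'
```

```text
time_s: 12.72
tcp_pos: [0.5842, 0.1332, 0.2257]
eef_rot: [-180.0, 0.0, -110.9]
contact_force: [-0.1, -0.7, -0.6]
gripper_width: 0.0004
gripper_force: 0.0
time_s: 12.88
tcp_pos: [0.5822, 0.1269, 0.2232]
eef_rot: [-179.9, 0.1, -110.8]
contact_force: [-0.1, 3.9, 2.5]
gripper_width: 0.0002
gripper_force: 2.2
```

```bash
python3 -m creep '[[0,-0.07,-0.183,-0.094,0,0,0],[0,-0.07,-0.183,-0.094,0,0,0],[0,-0.07,-0.183,-0.094,0,0,0],[0,-0.07,-0.183,-0.094,0,0,0],[0,-0.07,-0.183,-0.094,0,0,0]]'
python3 -m creep '[[0,-0.059,-0.155,-0.119,0,0,0],[0,-0.059,-0.155,-0.119,0,0,0],[0,-0.059,-0.155,-0.119,0,0,0],[0,-0.059,-0.155,-0.119,0,0,0],[0,-0.059,-0.155,-0.119,0,0,0]]'
```

```text
time_s: 13.3
tcp_pos: [0.5731, 0.1031, 0.2111]
eef_rot: [-180.0, 0.0, -110.9]
contact_force: [2.6, 3.4, 2.1]
gripper_width: 0.0005
gripper_force: 2.1
time_s: 13.72
tcp_pos: [0.5656, 0.0838, 0.1958]
eef_rot: [-180.0, 0.0, -110.9]
contact_force: [3.3, 3.2, 1.2]
gripper_width: 0.0004
gripper_force: 2.0
```

```bash
python3 -m creep '[[0,-0.045,-0.12,-0.149,0,0,0],[0,-0.045,-0.12,-0.149,0,0,0],[0,-0.045,-0.12,-0.149,0,0,0],[0,-0.045,-0.12,-0.149,0,0,0],[0,-0.045,-0.12,-0.149,0,0,0]]'
python3 -m creep '[[0,-0.038,-0.1,-0.174,0,0,0],[0,-0.038,-0.1,-0.174,0,0,0],[0,-0.038,-0.1,-0.174,0,0,0],[0,-0.038,-0.1,-0.174,0,0,0],[0,-0.038,-0.1,-0.174,0,0,0]]'
```

```text
time_s: 14.13
tcp_pos: [0.5597, 0.0686, 0.1772]
eef_rot: [180.0, -0.0, -110.9]
contact_force: [2.0, 0.8, 3.9]
gripper_width: 0.0007
gripper_force: 2.0
time_s: 14.55
tcp_pos: [0.555, 0.0564, 0.1553]
eef_rot: [180.0, 0.0, -110.9]
contact_force: [2.1, 0.9, 3.1]
gripper_width: 0.0006
gripper_force: 1.9
```

```bash
python3 -m creep '[[0,-0.02,-0.052,-0.142,0,0,0],[0,-0.02,-0.052,-0.142,0,0,0],[0,-0.02,-0.052,-0.142,0,0,0],[0,-0.02,-0.052,-0.142,0,0,0],[0,-0.02,-0.052,-0.142,0,0,0]]'
python3 -m creep '[[0,-0.01,-0.03,-0.08,0,0,0],[0,-0.01,-0.03,-0.08,0,0,0],[0,0,0,0,0,0,0]]'
python3 -m creep '[[0,-0.01,-0.02,-0.08,0,0,0],[0,-0.01,-0.02,-0.08,0,0,0],[0,0,0,0,0,0,0]]'
python3 -m creep '[[0,-0.01,-0.01,-0.08,0,0,0],[0,-0.01,-0.01,-0.08,0,0,0],[0,0,0,0,0,0,0]]'
```

```text
time_s: 14.97
tcp_pos: [0.5527, 0.0501, 0.1377]
eef_rot: [-180.0, 0.0, -110.9]
contact_force: [1.9, 1.5, 3.8]
gripper_width: 0.0006
gripper_force: 1.8
time_s: 15.22
tcp_pos: [0.5519, 0.0486, 0.1336]
eef_rot: [180.0, -0.0, -110.9]
contact_force: [1.0, 1.2, 1.8]
gripper_width: 0.0005
gripper_force: 0.9
time_s: 15.47
tcp_pos: [0.5515, 0.0475, 0.1297]
eef_rot: [180.0, -0.0, -110.9]
contact_force: [1.0, 1.3, 1.7]
gripper_width: 0.0005
gripper_force: 1.0
time_s: 15.72
tcp_pos: [0.5511, 0.0468, 0.1258]
eef_rot: [-180.0, -0.0, -110.9]
contact_force: [1.7, 0.4, 2.7]
gripper_width: 0.0003
gripper_force: 1.0
```

```bash
for k in 1; do python3 -m creep '[[0,0,-0.01,-0.08,0,0,0],[0,0,-0.01,-0.08,0,0,0]]'; done | grep -E "tcp|contact"
python3 -m creep '[[0,0,-0.01,-0.08,0,0,0],[0,0,-0.01,-0.08,0,0,0]]'| grep -E "tcp|contact"
python3 -m creep '[[0,0,-0.01,-0.08,0,0,0],[0,0,-0.01,-0.08,0,0,0]]'| grep -E "tcp|contact"
```

```text
tcp_pos: [0.5509, 0.0462, 0.1219]
contact_force: [1.5, -0.5, 4.2]
tcp_pos: [0.5507, 0.0457, 0.1177]
contact_force: [0.6, -0.4, 3.5]
tcp_pos: [0.5506, 0.0452, 0.1136]
contact_force: [-0.4, -0.0, 4.1]
```

```bash
python3 -m creep '[[0,0,0,-0.06,0,0,0],[0,0,0,-0.06,0,0,0]]'| grep -E "tcp|contact"
python3 -m creep '[[0,0,0,-0.06,0,0,0],[0,0,0,-0.06,0,0,0]]'| grep -E "tcp|contact"
```

```text
tcp_pos: [0.5505, 0.0451, 0.1106]
contact_force: [-2.0, -3.2, 2.6]
tcp_pos: [0.5507, 0.0453, 0.1078]
contact_force: [-0.9, -2.2, 4.8]
```

```bash
python3 -m creep '[[0,0,0,-0.06,0,0,0],[0,0,0,-0.06,0,0,0]]'| grep -E "tcp|contact"
```

```text
tcp_pos: [0.5509, 0.0454, 0.1049]
contact_force: [-2.8, -2.9, 3.7]
```

```bash
python3 -m creep '[[0,0,0,-0.05,0,0,0],[0,0,0,-0.05,0,0,0]]'| grep -E "tcp|contact"
python3 -m creep '[[0,0,0,-0.05,0,0,0],[0,0,0,-0.05,0,0,0]]'| grep -E "tcp|contact"
```

```text
tcp_pos: [0.5509, 0.0453, 0.1026]
contact_force: [-3.7, -2.8, 8.2]
tcp_pos: [0.5509, 0.0453, 0.1005]
contact_force: [-4.4, -2.8, 11.6]
```

```bash
python3 -m creep '[[0,0.01,0.02,-0.05,0,0,0],[0,0.01,0.02,-0.05,0,0,0]]'| grep -E "tcp|contact"
```

```text
tcp_pos: [0.551, 0.0455, 0.0983]
contact_force: [-5.9, -7.7, 15.0]
```

```bash
python3 -m creep '[[0,0,0,0.05,0,0,0],[0,0,0,0.1,0,0,0],[0,0,0,0.3,0,0,0],[0,0,0,0.7,0,0,0],[0,0,0,1,0,0,0],[0,0,0,1,0,0,0],[0,0,0,1,0,0,0],[0,0,0,0,0,0,0]]'
python3 - <<'E'
from ov import *
T=capture('top');S=capture('scene')
H=[.5515,.1018,0,-20.8,0]
hp=list(tf(H,[[.02,.067,.1]])[0])+[-20.8,0]
show('ov6',T,S,[(H,(-.077,-.055,.06),(.066,.055,.069),(255,0,255)),(hp,(-.016,-.151,-.006),(.016,-.105,.006),(0,255,0))])
E
```

```text
time_s: 17.88
tcp_pos: [0.5546, 0.0476, 0.207]
eef_rot: [-179.6, 0.3, -110.8]
contact_force: [2.0, 0.9, 0.3]
gripper_width: 0.0004
gripper_force: 0.0
```

View pics/ov6.png

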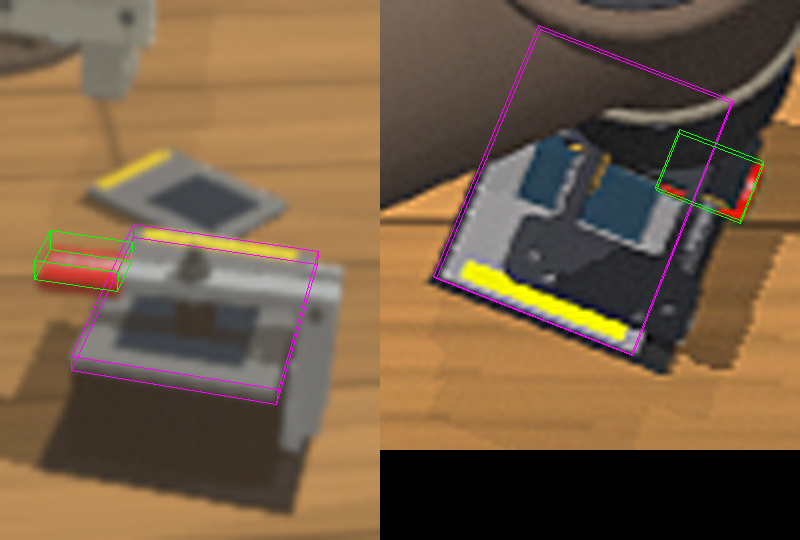

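```bash
python3 -m creep '[[0,0,0,0,0,0,0],[0,0,0,0,0,0,0],[0,0,0,0,0,0,0]]'; python3 -c "from plant import close_job; print(close_job())"
```

```text
time_s: 18.23
tcp_pos: [0.5512, 0.0465, 0.2003]
eef_rot: [179.9, -0.1, -110.9]
contact_force: [-0.1, -0.1, -0.5]
gripper_width: 0.0006
gripper_force: 0.0
the job is handed in; nothing more can be done
None
```

I handed the job in at 18.2 s with no verdict returned: the pictures show the lid flush and the clamp down, but my last press peaked at about 15 N vertical on the paddle (9–13 N intended), so I put the foot at about 19 N on the lid at that moment (limit 25 N, not measured).

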